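# Slide the crucible carrier past the spring gate

## Task

Push the crucible carrier along the loading chute, under the spring gate and fully home against the end stop, then let the gate fall shut behind the crucible block and move clear. To get it past, press the gate's long side rail outward (away from the chute) with one fingertip and keep it pressed while the other finger pushes the carrier by its rear tab all the way home. Only push, never grip or lift the carrier; do not let the gate and the carrier touch each other, and do not disturb the other things on the bench.

Things in the scene. Friction and masses are not known exactly. Their poses are not given: they have to be found in the camera images.
- chute: Aluminium chute fixed to the bench. Origin: on the bench top (z = 0), on the chute's centre line, right under the gate flap. +x is the direction of travel, z up; the hinge and side rail are on its -y side. Floor top at z = 4 mm; side walls with inner faces at y = +-37, outer faces at +-42 mm, tops at z = 22 mm, running from x = -270 mm (open end) to the end stop.
- end_stop (a point): Middle of the face of the chute's end stop, at chute x = +100 mm; the stop's top is at z = 30 mm.
- hinge_foot (a point): Point on the gate's hinge axis, half-way between its two dark bearing blocks, at chute x = -30, y = -89, z = 16 mm. Foot and blocks (26 mm high) cover chute x = -80 to +20, y = -42 to -107 mm.
- carrier: Loose carrier lying in the chute, 200 mm long (x), 70 wide, about 0.35 kg. Origin: centre of its underside; its +x points along the travel. Tongue 6 mm thick along the full length; a white block with six steel crucibles on the front (x = +10 to +100, 34 mm high). It starts with its origin at chute x = -165 to -115 mm; home, its front touches the end stop and its origin is at chute x = 0.
- tab (a point): Middle of the rear face of the carrier's upright rear tab, 100 mm behind the carrier's origin, 20 mm above its underside. The tab is grey, 70 mm wide, 6 mm thick, its top 34 mm above the underside: push here. It never reaches the flap (home, it is 100 mm short of it).
- gate (a joint): Gate angle in rad: 0 shut, grows as the rail is pressed outward, stop at 1.0. Hinge axis along chute x at chute y = -89, z = 16 mm. Sprung shut with a few N at the rail; falls shut when let go. The carrier clears the flap at 0.5 or more (rail 16 mm outward; 0.8 is 24 mm).
- flap (a point): The gate's steel flap that bars the chute, 4 mm thick at chute x = 0, 72 mm wide, with an arm over the wall to the hinge. Site: middle of its lower edge. Shut: lower edge 14 mm, top 38 mm above the bench, so the carrier's tongue lies freely under it. Open at 0.8 rad it rises to about 125 mm above the bench.
- rail_mid (a point): Point at chute x = -180 mm on the axis of the gate's side rail: a steel rod 8 mm thick, parallel to the chute, from chute x = -300 to -30 mm. Shut, it is at chute y = -89, z = 50 mm, leaving 43 mm for a finger between the chute's outer wall face and the rod. It opens outward (chute -y) and a little down on a 34 mm radius. Upright arms at x = -60 and -30 mm; nothing is under the rod at x = -300 to -80 mm.
- bomb: Bystander, to be left alone: steel pressure vessel, 68 mm in diameter, 118 mm high, standing on the robot's side of the chute; origin at its underside centre.
- collar: Bystander, to be left alone: steel screw ring 66 mm across, 14 mm high, lying outside the rail; origin at its underside centre.
- beaker: Bystander, to be left alone: glass beaker 70 mm across, 90 mm high, on the robot's side of the chute; origin at its underside centre.
- jar: Bystander, to be left alone: amber jar 52 mm across, 75 mm high, beyond the gate on the rail side; origin at its underside centre.
- crucible: Bystander, to be left alone: single steel crucible 26 mm across, 16 mm high, lying outside the rail; origin at its underside centre.
- screwdriver: Bystander, to be left alone: screwdriver, 150 mm long, lying on the robot's side of the chute; origin at its underside centre.
- washbottle: Bystander, to be left alone: white bottle 60 mm across, 150 mm high, just beyond the end stop; origin at its underside centre.
Mind the look-alikes: they are no part of the job. What is shaped like the carrier but blue or red is not meant.

How it is judged:
By the outcome, as a careful person would: the job done as asked, in the order asked, and still so for the second after the job is handed in, with the robot touching nothing.
It also fails if it takes over 37 s, if anything falls off the work surface, if the arm or the gripper's body presses on something with over 40 N, if the wrist force passes 120 N, or if a joint passes its speed limit or range.

## Robot

A 6-joint arm with a two-finger parallel gripper is mounted at the origin on the work surface. World frame = base frame: x ahead of the robot, y to its left, z up, the work surface at z = 0. Lengths are in m, angles in rad, forces in N, time in s.
With the tool pointing down it reaches from about 0.35 to 0.775 m from the base axis. Payload 7.3 kg.
Tool frame: the origin (TCP) lies at the very end of the fingers, on their centre line; the grasp point (between the pads) lies 19 mm behind it; z points along the fingers, y is the direction in which the jaws open and shut (so a half turn about z gives the same grasp; the last joint's range is limited). The gripper opens to 92 mm and grips with 3 to 60 N. Pads are 19 mm wide; open, the fingers measure 130 mm over their backs; the gripper's body (75 mm by 190 mm) begins 47 mm behind the grasp point.
Start: joints at [-1.431, 0.342, 1.524, -0, 1.275, -0.146], TCP at [0.148, -0.504, 0.227] pointing down, gripper open.
Joint ranges: [-2.53, 2.53], [-0.77, 2.02], [0.04, 2.7], [-1, 4.14], [0.28, 2.66], [-3.11, 3.11]. Speed limits (rad/s): [2.57, 2.57, 3.14, 3.14, 3.14, 3.14].

## Interface

Orientations are given as [roll, pitch, yaw] about the fixed x, y, z axes, in that order (R = Rz(yaw) Ry(pitch) Rx(roll)).
In Python, from cell import robot gives the robot as it stands.
- The arm moves only by the tool apply_moves, never from a script. Its argument "plan" is a list of rows, each an object of numbers: "tx", "ty", "tz": the shift along the tool's x, y, z in m; "yaw": the turn about the tool's z in rad; "grip": the opening, from -1 (shut) to 1 (fully open), so that 0 is half open. In form: [{"tx": .., "ty": .., "tz": .., "yaw": .., "grip": ..}, ...]. A call has 1 to 8 rows; each row is the pose to reach, as a shift and turn from the pose commanded when the call began, along the tool's axes at that moment; what a row does not reach only later rows make up. A row lasts 1/8 s, in which the tool goes at most 62.5 mm and 10.7 degrees, less where a joint would pass 70% of its speed; a pose out of reach is approached as far as the arm can. A call with a gripper value outside its range is refused whole. The fingers move at their own pace and stop on an object; "force" is the grip in N (left out, the last holds). Time passes only in rows, so rows that repeat a pose let the fingers close. It gives the time, the measured TCP pose, the force and the opening at its end, in the units of the state.
- robot.observe(): the state, without advancing time (a new reading comes with each control period).
- robot.read_camera(name): name is "scene" or "top"; returns (picture, depth): 420x560x3 uint8, red, green, blue; 420x560 float32, m along the optical axis (not along the pixel's ray), 0 where there is no reading.
- robot.get_calibration(name): a dict with "camera_matrix" (3x3 intrinsics, pixels), "R" (3x3) and "t" (3): a world point X has camera coordinates R X + t. Camera axes: x right, y down, z forward; pixel columns grow to the right and rows downward; lengths in m; the calibration is good to about 2 mm. A picture is of the moment at which its call begins. get_calibration takes no time and is no camera call.
- robot.hand_in(): hands the job in, once; it reports no verdict.
Trained networks look in the newest picture that a camera, given by its name, has taken for a name from the list of things; names that differ only in an ending like _2 or _b are one class to them, and where a whole thing is asked for, a point or a joint stands for the part that bears it (a point fixed in the world has none). Each returns a list of dicts, best first, with "confidence" (0 to 1); they miss things now and then, are a little off and sometimes report something else, mostly with a low value. They report only what shows in the picture. A call takes as long as a camera call. They do not tell look-alikes from the thing itself.
- robot.outline_of(label, camera): "region" (420x560 bool, what is visible of it) and "pixel" ([row, column] in pixels, amid what is visible of it).
- robot.tip_of(label, camera): "pixel" ([row, column] in pixels: a listed point, or the origin of a listed thing).
The state is a dict: "time": time; "qpos": joint angles; "qvel": joint speeds; "joint_efforts": joint torques, N m; "tool_pos": TCP position; "tool_rot": TCP orientation; "contact_force": force on the tool from outside, world axes, zero at the start; "torque": the same for the moment, N m; "opening": finger opening in m.
Only numpy, scipy, OpenCV 4.12 (cv2) and the standard library are available. Lean on these libraries where they do the work, as an engineer would, in place of code of your own. Each camera call takes 0.05 s, during which the arm holds its last target.

## Working session

There is one attempt and no reset: what is moved stays moved. The work goes in short steps, Python scripts to look and compute and a tool call to move; the robot and the scene stay as the last step left them, time stands still between calls to the robot, and variables do not carry over. Pictures are saved under pics/ and viewed, and the job is handed in when it is done.

Besides the shell and the picture viewer there is one more tool, called after ">>>" by a JSON object that holds its "name" and its "arguments". apply_moves: Moves the arm, as the interface text tells. Its arguments: {"type":"object","properties":{"plan":{"type":"array","items":{"type":"object","properties":{"tx":{"type":"number"},"ty":{"type":"number"},"tz":{"type":"number"},"yaw":{"type":"number"},"grip":{"type":"number"}}}},"force":{"type":"number"}},"required":["plan"]}

```bash
ls; mkdir -p pics
cat > h.py <<'E'
import numpy as np, cv2, json
from cell import robot
def snap(n,fn):
    p,d=robot.read_camera(n); cv2.imwrite('pics/'+fn+'.png',cv2.cvtColor(p,cv2.COLOR_RGB2BGR)); np.save('pics/'+fn+'.npy',d); return p,d
def cal(n):
    c=robot.get_calibration(n); return [np.array(c[k],float) for k in('camera_matrix','R','t')]
def w(n,r,c,z=None,d=None):
    K,R,t=cal(n); ray=np.linalg.inv(K)@np.array([c,r,1.]); 
    C=-R.T@t; v=R.T@ray
    if d is not None: return C+v*d
    return C+v*(z-C[2])/v[2]
def proj(n,X):
    K,R,t=cal(n); p=K@(R@np.asarray(X)+t); return p[1]/p[2],p[0]/p[2]
E
python3 - <<'E'
from h import *
print(robot.observe())
for n in('scene','top'):
    snap(n,n+'0'); K,R,t=cal(n); print(n,K.round(1).tolist(),(-R.T@t).round(3),R.round(3).tolist())
for l in ['chute','end_stop','hinge_foot','carrier','tab','flap','rail_mid','gate','bomb','collar','beaker','jar','crucible','screwdriver','washbottle']:
    for n in('scene','top'):
        print(l,n,[(round(x['confidence'],2),np.round(x['pixel'],1).tolist()) for x in robot.tip_of(l,n)])
print(robot.observe()['time'])
E
```

```text
pics
{'time': 0.0, 'qpos': array([-1.43102587e+00,  3.42686410e-01,  1.52504686e+00,  1.66002993e-06,
        1.27541651e+00, -1.46000889e-01]), 'qvel': array([-0.00056605, -0.00018435, -0.00095152,  0.00038221, -0.00089453,
       -0.00010242]), 'joint_efforts': array([-7.31832642e-04, -4.31250715e+01, -2.44217044e+01,  7.17785186e-02,
        5.59201394e-02, -8.23581058e-05]), 'tool_pos': array([ 0.14795748, -0.50327448,  0.22605341]), 'tool_rot': array([-3.14005233e+00, -2.28104962e-04,  2.85770691e-01]), 'contact_force': array([-0.00501115, -0.52388466, -0.33565596]), 'torque': array([-0.04900978,  0.02226426,  0.02637415]), 'opening': 0.09192015789408749}
scene [[428.1, 0.0, 270.6], [0.0, 428.1, 208.3], [0.0, 0.0, 1.0]] [ 1.218 -0.388  0.665] [[0.497, 0.868, -0.009], [0.493, -0.291, -0.82], [-0.714, 0.403, -0.572]]
top [[526.9, 0.0, 279.5], [0.0, 526.9, 205.5], [0.0, 0.0, 1.0]] [0.376 0.013 1.469] [[-0.002, -1.0, -0.003], [-0.998, 0.002, -0.065], [0.065, 0.003, -0.998]]
chute scene [(0.57, [220.4, 309.9])]
chute top [(0.6, [200.3, 238.3])]
end_stop scene [(0.8, [206.5, 334.7])]

[... 308 characters left out ...]
327.8])]
tab scene [(0.94, [146.4, 308.2]), (0.89, [225.6, 80.5]), (0.76, [336.7, 110.1]), (0.54, [194.8, 350.6])]
tab top [(0.86, [148.4, 423.5]), (0.85, [322.1, 153.2]), (0.8, [185.8, 328.9]), (0.69, [290.5, 428.3]), (0.38, [227.3, 314.5]), (0.23, [199.9, 205.8])]
flap scene [(0.72, [219.0, 309.4]), (0.31, [195.7, 349.6])]
flap top [(0.68, [199.6, 237.8])]
rail_mid scene [(0.57, [254.5, 273.6])]
rail_mid top [(0.58, [156.6, 297.4]), (0.45, [185.1, 328.8]), (0.43, [125.8, 298.0])]Traceback (most recent call last):
  File "<stdin>", line 7, in <module>
ValueError: it knows: beaker, bomb, carrier, chute, collar, crucible, end_stop, flap, hinge_foot, jar, rail_mid, screwdriver, tab, washbottle
```

View pics/scene0.png

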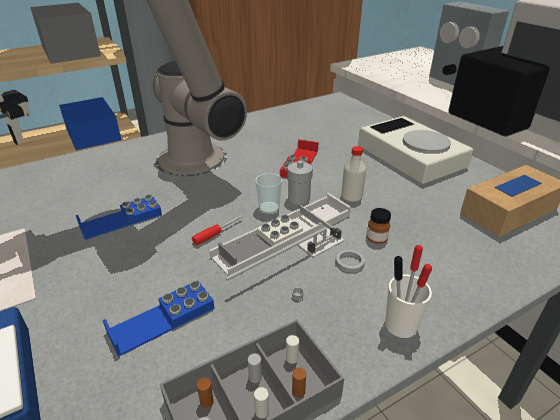

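View pics/top0.png

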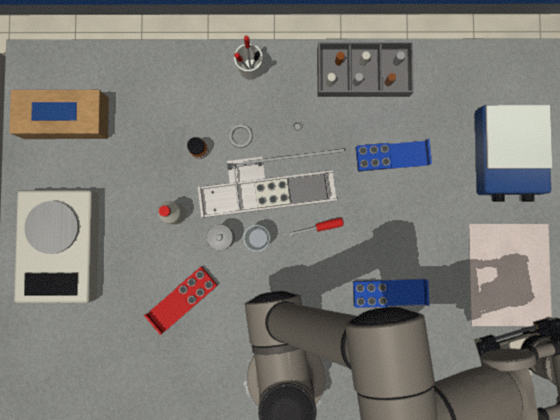

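Run:
```python
import cv2
a=cv2.imread('pics/top0.png')[120:260,150:400]; cv2.imwrite('pics/top0c.png',cv2.resize(a,(750,420),interpolation=cv2.INTER_CUBIC))
```

```text
(no output)
```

View pics/top0c.png

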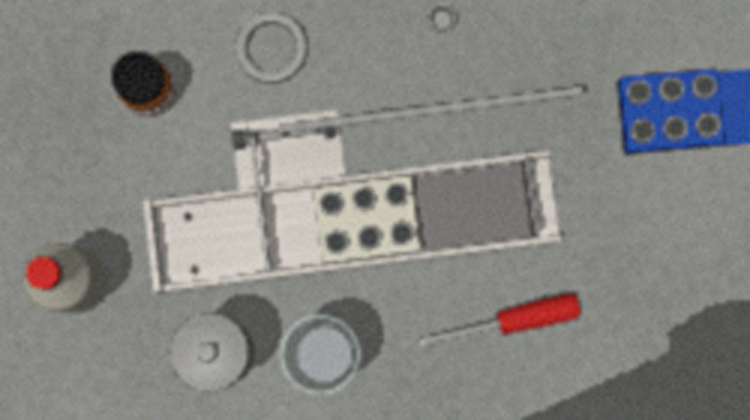

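The white-block carrier in the chute (top about (190,292), crop centre (367,215)) is the one meant. The blue ones at (152,394) and (293,393) and the red one at (300,184) are look-alikes outside the chute. Next I'll measure the chute pose from depth and edges.

Run:
```python
from h import *
for n in('top','scene'):
    d=np.load(f'pics/{n}0.npy'); K,R,t=cal(n)
    r,c=np.mgrid[:420,:560]; ray=np.stack([(c-K[0,2])/K[0,0],(r-K[1,2])/K[1,1],np.ones_like(d)],-1)
    X=(ray*d[...,None]-t)@R; X[d==0]=np.nan; np.save(f'pics/{n}_X.npy',X)
    reg=X[(X[...,0]>.3)&(X[...,0]<.6)&(X[...,1]>-.25)&(X[...,1]<.3)]
    b=reg[np.abs(reg[:,2])<.008]; print(n,len(reg),'bench z',np.median(b[:,2]),b[:,2].std(), 'zhist',np.histogram(reg[:,2],bins=np.arange(-.01,.16,.006))[0])
# rough pose: from tips
es=w('top',216.8,176.9,z=.03); fl=w('top',199.6,237.8,z=.014); rm=w('top',156.6,297.4,z=.05); hf=w('top',164.6,248.2,z=.016); tb=w('top',185.8,328.9,z=.024)
ess=w('scene',206.5,334.7,z=.03); fls=w('scene',219,309.4,z=.014); rms=w('scene',254.5,273.6,z=.05)
for k,v in dict(es=es,fl=fl,rm=rm,hf=hf,tb=tb,ess=ess,fls=fls,rms=rms).items(): print(k,v.round(4))
for l in ['bomb','beaker','screwdriver','jar','collar','crucible','washbottle']:
    for n in('top','scene'):
        print(l,n,[(round(x['confidence'],2),w(n,*x['pixel'],z=0).round(3).tolist()) for x in robot.tip_of(l,n)[:2]])
```

```text
top 21445 bench z 0.0002444293561781384 0.003277259269326882 zhist [1738 9997 5119  980  484  649  607  432  246   52  129   42   26   29
   34   36   95  102  330  191   42   32    5    2    3    4   17    1]
scene 16453 bench z -0.0012870293514549022 0.002465438287538734 zhist [ 239 8623 1326 1106  885  897  729  639  182  159  208  141  155  158
  166  172  172  101  227   58   42   16   10    9   10    9   14    0]
es [0.4389 0.2973 0.03  ]
fl [0.487  0.1322 0.014 ]
rm [ 0.601  -0.0322  0.05  ]
hf [0.5843 0.1035 0.016 ]
tb [ 0.5239 -0.1194  0.024 ]
ess [0.5032 0.2072 0.03  ]
fls [0.4976 0.1326 0.014 ]
rms [ 0.6059 -0.0362  0.05  ]
bomb top [(0.6, [0.384, 0.175, 0.0])]
bomb scene [(0.4, [0.417, -0.082, 0.0])]
beaker top [(0.86, [0.387, 0.081, 0.0])]
beaker scene [(0.85, [0.375, 0.084, 0.0])]
screwdriver top [(0.55, [0.416, -0.075, 0.0])]
screwdriver scene [(0.71, [0.579, 0.125, 0.0]), (0.55, [0.413, -0.079, 0.0])]
jar top [(0.62, [0.632, 0.242, 0.0])]
jar scene [(0.81, [0.625, 0.254, 0.0])]
collar top [(0.71, [0.663, 0.127, 0.0]), (0.45, [0.59, 0.112, 0.0])]
collar scene [(0.82, [0.668, 0.117, 0.0]), (0.49, [0.369, 0.085, 0.0])]
crucible top [(0.5, [0.705, -0.032, 0.0]), (0.35, [0.412, -0.077, 0.0])]
crucible scene [(0.66, [0.698, -0.038, 0.0]), (0.44, [0.485, 0.231, 0.0])]
washbottle top [(0.93, [0.451, 0.304, 0.0])]
washbottle scene [(0.98, [0.454, 0.304, 0.0])]
```

```bash
cat >> h.py <<'E'
def rect(n,img,pose,z,x0,x1,y0,y1,s):
    """map chute-plane z: col along chute x (mm), row along -y..; s px/mm"""
    K,R,t=cal(n); x,y,a=pose
    W=int((x1-x0)*s);H=int((y1-y0)*s)
    cc,rr=np.meshgrid(np.arange(W),np.arange(H)); u=(x0+cc/s)/1e3; v=(y1-rr/s)/1e3
    P=np.stack([x+u*np.cos(a)-v*np.sin(a),y+u*np.sin(a)+v*np.cos(a),np.full(u.shape,z)],-1)
    p=(P@R.T+t)@K.T
    return cv2.remap(img,(p[...,0]/p[...,2]).astype(np.float32),(p[...,1]/p[...,2]).astype(np.float32),cv2.INTER_CUBIC)
def grid(im,x0,x1,y0,y1,s,step=50):
    for x in range(int(np.ceil(x0/step))*step,int(x1),step): cv2.line(im,(int((x-x0)*s),0),(int((x-x0)*s),8),(0,0,255),1)
    return im
def model(n,img,pose,segs,s=1,off=(0,0)):
    K,R,t=cal(n);x,y,a=pose;im=img.copy()
    for A,B in segs:
        q=[]
        for P in(A,B):
            u,v,z=[k/1e3 for k in P]; Xw=[x+u*np.cos(a)-v*np.sin(a),y+u*np.sin(a)+v*np.cos(a),z]
            r,c=proj(n,Xw); q.append((int(round((c-off[0]+.5)*s*16)),int(round((r-off[1]+.5)*s*16))))
        cv2.line(im,q[0],q[1],(0,255,0),1,cv2.LINE_AA,4)
    return im
E
python3 - <<'E'
from h import *
pose=(.492,.132,np.pi/2+.117)
out=[]
for n in('top','scene'):
    im=cv2.imread(f'pics/{n}0.png')
    r=rect(n,im,pose,.022,-310,130,-130,60,1.7); out.append(grid(r,-310,130,-130,60,1.7))
    for z in (0.022,):
        pass
cv2.imwrite('pics/rect1.png',np.vstack(out)[:,:])
print(np.vstack(out).shape)
E
```

```text
(646, 748, 3)
```

View pics/rect1.png

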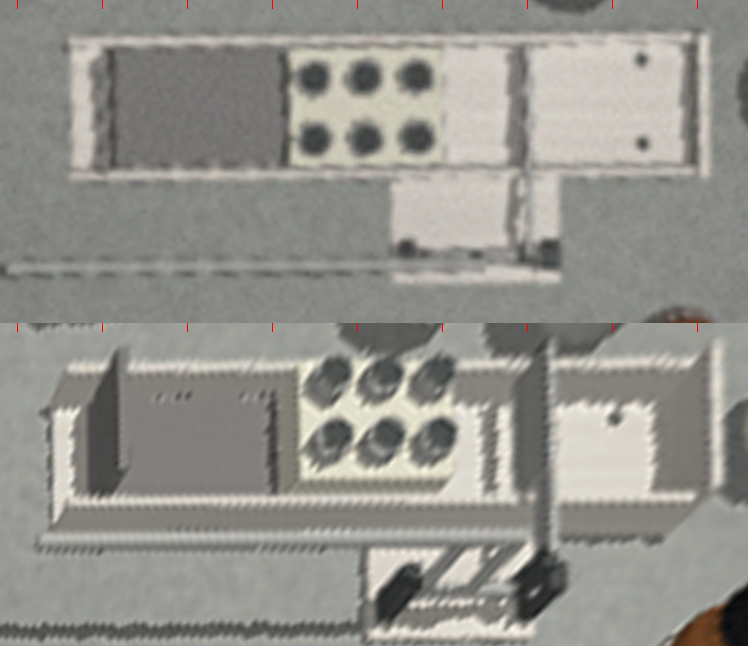

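```bash
cat >> h.py <<'E'
Y=[42,37,-37,-42]
SEG=[((-270,y,22),(100,y,22)) for y in Y]+[((-270,37,22),(-270,42,22)),((-270,-42,22),(-270,-37,22)),((-270,-37,4),(-270,37,4)),((100,-37,30),(100,37,30)),((-80,-107,0),(20,-107,0)),((-300,-89,50),(-30,-89,50)),((-80,-107,0),(-80,-42,0))]
def score(n,gx,gy,pose,segs):
    K,R,t=cal(n);x,y,a=pose;tot=0;N=0
    for A,B in segs:
        A=np.array(A)/1e3;B=np.array(B)/1e3;m=max(2,int(np.linalg.norm(B-A)/.002));f=np.linspace(0,1,m)[:,None];P=A+(B-A)*f
        W=np.stack([x+P[:,0]*np.cos(a)-P[:,1]*np.sin(a),y+P[:,0]*np.sin(a)+P[:,1]*np.cos(a),P[:,2]],-1)
        p=(W@R.T+t)@K.T;p=p[:,:2]/p[:,2:];tn=(p[-1]-p[0]);tn/=np.linalg.norm(tn);nn=np.array([-tn[1],tn[0]])
        mp=p.astype(np.float32)
        g=cv2.remap(gx,mp[:,0],mp[:,1],1)*nn[0]+cv2.remap(gy,mp[:,0],mp[:,1],1)*nn[1]
        tot+=np.abs(g).sum();N+=m
    return tot/N
E
cat > fit.py <<'E'
from h import *
from scipy.optimize import differential_evolution as de
S=[s for s in SEG if s[0][2] in(22,)]+[((-270,-37,4),(-270,37,4)),((100,-37,30),(100,37,30))]
G={}
for n in('top','scene'):
    im=cv2.GaussianBlur(cv2.imread(f'pics/{n}0.png',0).astype(np.float32),(0,0),.8); G[n]=(cv2.Sobel(im,5,1,0),cv2.Sobel(im,5,0,1))
def f(p,ns): return -sum(score(n,*G[n],p,S) for n in ns)
for ns in(('top',),('scene',),('top','scene')):
    r=de(f,[(.482,.505),(.122,.142),(np.pi/2+.09,np.pi/2+.14)],args=(ns,),seed=0,popsize=20,maxiter=60); print(ns,r.x.round(4),r.x[2]-np.pi/2,r.fun)
pose=r.x; np.save('pose.npy',pose)
for n,(r0,c0) in dict(top=(140,180),scene=(170,190)).items():
    im=cv2.imread(f'pics/{n}0.png')[r0:r0+110,c0:c0+180]; im=cv2.resize(im,None,fx=4,fy=4,interpolation=cv2.INTER_CUBIC)
    cv2.imwrite(f'pics/ov_{n}.png',model(n,im,pose,SEG,4,(c0,r0)))
E
python3 fit.py
```

```text
('top',) [0.4942 0.132  1.6934] 0.12258417333204341 -96.47124432516752
('scene',) [0.4952 0.1321 1.694 ] 0.12324981344758923 -123.06739341925108Traceback (most recent call last):
  File "fit.py", line 9, in <module>
    r=de(f,[(.482,.505),(.122,.142),(np.pi/2+.09,np.pi/2+.14)],args=(ns,),seed=0,popsize=20,maxiter=60); print(ns,r.x.round(4),r.x[2]-np.pi/2,r.fun)
    return fun(*args, **kwargs)
    ret = solver.solve()
    next(self)
    ~~~~^^^^^^
    energy = self.func(parameters)
    return self.f(x, *self.args)
           ~~~~~~^^^^^^^^^^^^^^^
  File "fit.py", line 7, in f
    def f(p,ns): return -sum(score(n,*G[n],p,S) for n in ns)
                         ~~~^^^^^^^^^^^^^^^^^^^^^^^^^^^^^^^^
  File "fit.py", line 7, in <genexpr>
    def f(p,ns): return -sum(score(n,*G[n],p,S) for n in ns)
                             ~~~~~^^^^^^^^^^^^^
  File "h.py", line 37, in score
    K,R,t=cal(n);x,y,a=pose;tot=0;N=0
          ~~~^^^
  File "h.py", line 6, in cal
    c=robot.get_calibration(n); return [np.array(c[k],float) for k in('camera_matrix','R','t')]
ValueError: time passes only in moves, steps and waits
```

Both cameras agree to within 1 mm. I'll cache the calibration and overlay the model to check it.

```bash
python3 - <<'E'
s=open('h.py').read()
s=s.replace("def cal(n):\n    c=robot.get_calibration(n); return [np.array(c[k],float) for k in('camera_matrix','R','t')]","""import os,pickle
def cal(n,_c={}):
    if n in _c: return _c[n]
    f=f'cal_{n}.pkl'
    if not os.path.exists(f):
        c=robot.get_calibration(n); pickle.dump([np.array(c[k],float) for k in('camera_matrix','R','t')],open(f,'wb'))
    _c[n]=pickle.load(open(f,'rb')); return _c[n]""")
s+="""
def c2w(P,pose=None):
    x,y,a=np.load('pose.npy') if pose is None else pose
    u,v,z=P; return np.array([x+u*np.cos(a)-v*np.sin(a),y+u*np.sin(a)+v*np.cos(a),z])
def w2c(X):
    x,y,a=np.load('pose.npy'); d=np.array(X,float)-[x,y,0]; return np.array([d[0]*np.cos(a)+d[1]*np.sin(a),-d[0]*np.sin(a)+d[1]*np.cos(a),d[2]])
"""
open('h.py','w').write(s)
f=open('fit.py').read()
f=f[:f.index('for ns in')]+"pose=np.array([.4947,.1320,np.pi/2+.1229]); np.save('pose.npy',pose)\n"+f[f.index('for n,(r0'):]
open('fit.py','w').write(f)
E
python3 fit.py
python3 - <<'E'
from h import *
print(robot.observe()['time'])
top=np.load('pics/top_X.npy')
# tab & block in chute frame
X=top.reshape(-1,3); X=X[~np.isnan(X[:,0])]; C=np.array([w2c(p) for p in X[(abs(X[:,0]-.5)<.25)&(abs(X[:,1]-.05)<.3)]])*1e3
m=(abs(C[:,1])<33)
for lo in range(-280,-20,5):
    k=m&(C[:,0]>=lo)&(C[:,0]<lo+5); print(lo,round(float(np.median(C[k,2])),1) if k.any() else None,end='; ')
for n,p in dict(bomb=(.384,.175),beaker=(.381,.083),scr=(.414,-.077),jar=(.628,.248),collar=(.665,.122),cruc=(.70,-.035),wb=(.452,.304)).items(): print(n,(w2c([*p,0])*1e3).round(0)[:2])
E
```

```text
1.5
-280 0.2; -275 0.2; -270 4.2; -265 3.5; -260 3.1; -255 3.9; -250 36.7; -245 14.9; -240 9.7; -235 11.1; -230 10.8; -225 10.4; -220 10.3; -215 9.3; -210 10.0; -205 9.2; -200 9.8; -195 10.2; -190 9.7; -185 8.9; -180 8.2; -175 10.0; -170 9.4; -165 9.9; -160 10.1; -155 9.6; -150 9.0; -145 10.3; -140 29.1; -135 31.8; -130 36.6; -125 35.0; -120 34.0; -115 30.1; -110 30.4; -105 32.7; -100 35.5; -95 36.1; -90 34.8; -85 30.1; -80 31.0; -75 34.3; -70 36.6; -65 36.0; -60 34.3; -55 29.7; -50 5.2; -45 4.2; -40 4.2; -35 3.6; -30 3.5; -25 3.9; bomb [ 56. 105.]
beaker [-35. 119.]
scr [-198.  106.]
jar [  99. -147.]
collar [ -31. -168.]
cruc [-191. -183.]
wb [176.  21.]
```

View pics/ov_top.png

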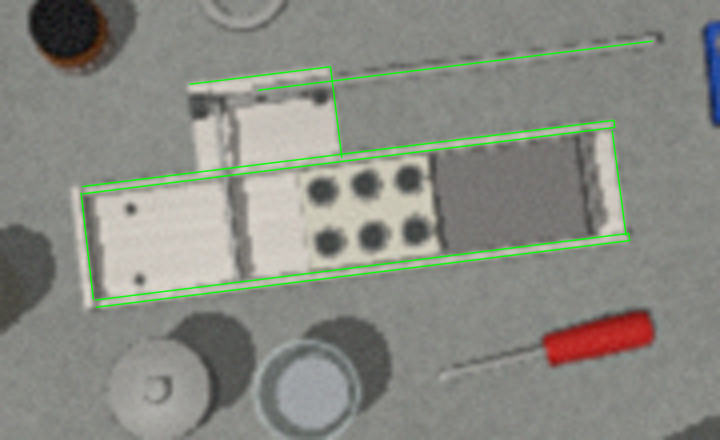

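View pics/ov_scene.png

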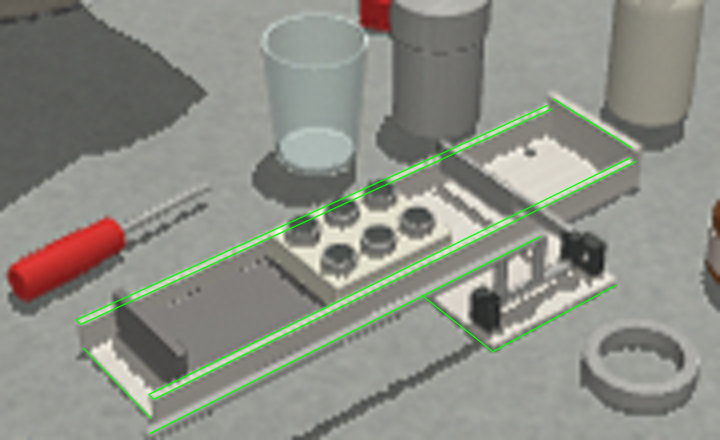

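The overlay fits both views. The carrier's rear face is at chute x of about -252 and its block front at about -52. The beaker (y ≥ 84), bomb and collar are clear of the gripper's path. Next is a helper that turns chute targets into tool shifts.

```bash
cat > go.py <<'E'
import sys
from h import *
from scipy.spatial.transform import Rotation as Ro
def status():
    s=robot.observe(); p=np.array(s['tool_pos']); print('t',round(s['time'],2),'chute mm',(w2c(p)*1e3).round(1),'yawerr',round(float(s['tool_rot'][2]-np.load('pose.npy')[2]),4),'F',np.round(s['contact_force'],1),'o',round(s['opening']*1e3,1)); return s
s=status()
if len(sys.argv)>3:
    T=c2w([float(v)/1e3 for v in sys.argv[1:4]]); R=Ro.from_euler('xyz',s['tool_rot']).as_matrix()
    print('world',T.round(3),'r',np.hypot(*T[:2]).round(3),'shift',(R.T@(T-s['tool_pos'])).round(4),'yaw',round(float(s['tool_rot'][2]-np.load('pose.npy')[2]),4))
E
python3 go.py -274 -25.5 110
```

```text
t 1.5 chute mm [-588.4  422.   226.8] yawerr -1.4079 F [0.2 0.1 0.1] o 91.7
world [ 0.554 -0.137  0.11 ] r 0.57 shift [ 0.4925 -0.2377  0.1167] yaw -1.4079
```

>>> {"name": "apply_moves", "arguments": {"plan": [{"tx": 0.4925,"ty": -0.2377,"tz": 0,"yaw": -1.408,"grip": 0.565},{"tx": 0.4925,"ty": -0.2377,"tz": 0,"yaw": -1.408,"grip": 0.565},{"tx": 0.4925,"ty": -0.2377,"tz": 0,"yaw": -1.408,"grip": 0.565},{"tx": 0.4925,"ty": -0.2377,"tz": 0,"yaw": -1.408,"grip": 0.565},{"tx": 0.4925,"ty": -0.2377,"tz": 0,"yaw": -1.408,"grip": 0.565},{"tx": 0.4925,"ty": -0.2377,"tz": 0,"yaw": -1.408,"grip": 0.565},{"tx": 0.4925,"ty": -0.2377,"tz": 0,"yaw": -1.408,"grip": 0.565},{"tx": 0.4925,"ty": -0.2377,"tz": 0,"yaw": -1.408,"grip": 0.565}], "force": 60}}

```text
time: 2.5
tool_pos: [0.5202, -0.1667, 0.2269]
tool_rot: [3.141, 0.001, 1.698]
contact_force: [0.7, -1.3, 0.4]
opening: 0.0717
```

```bash
python3 go.py -274 -25.5 110
```

```text
t 2.5 chute mm [-299.6   11.3  226.9] yawerr 0.0043 F [ 0.7 -1.3  0.4] o 71.7
world [ 0.554 -0.137  0.11 ] r 0.57 shift [0.0255 0.0369 0.1169] yaw 0.0043
```

>>> {"name": "apply_moves", "arguments": {"plan": [{"tx": 0.0255,"ty": 0.037,"tz": 0.03},{"tx": 0.0255,"ty": 0.037,"tz": 0.09},{"tx": 0.0255,"ty": 0.037,"tz": 0.117},{"tx": 0.0255,"ty": 0.037,"tz": 0.117}]}}

```text
schema error: expected keys tx, ty, tz, yaw, grip
```

```bash
python3 - <<'E'
from h import *
for n in('top','scene'): snap(n,n+'1')
a=cv2.imread('pics/top1.png')[120:260,220:400]; b=cv2.imread('pics/scene1.png')[140:300,170:360]
cv2.imwrite('pics/m1.png',np.hstack([cv2.resize(x,(400,330),interpolation=cv2.INTER_CUBIC) for x in(a,b)]))
E
python3 go.py -274 -25.5 60
```

```text
t 2.6 chute mm [-297.     9.   226.4] yawerr 0.0082 F [ 0.4 -0.4 -0.2] o 71.9
world [ 0.554 -0.137  0.06 ] r 0.57 shift [0.0226 0.0344 0.1665] yaw 0.0082
```

View pics/m1.png

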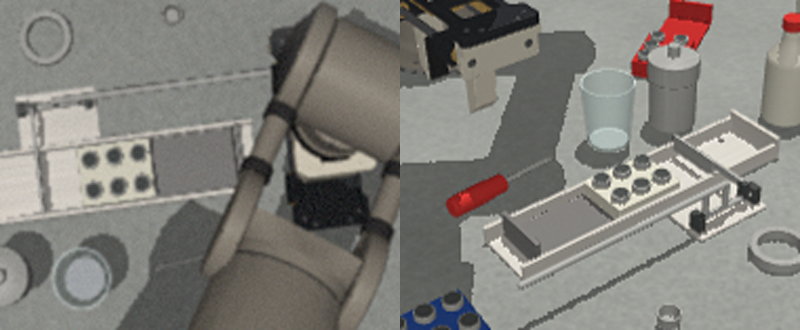

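Every row needs all the keys, so that call was refused. I'll resend it with them.

>>> {"name": "apply_moves", "arguments": {"plan": [{"tx": 0.0226,"ty": 0.0344,"tz": 0.03,"yaw": 0.006,"grip": 0.565},{"tx": 0.0226,"ty": 0.0344,"tz": 0.09,"yaw": 0.006,"grip": 0.565},{"tx": 0.0226,"ty": 0.0344,"tz": 0.1165,"yaw": 0.006,"grip": 0.565},{"tx": 0.0226,"ty": 0.0344,"tz": 0.1165,"yaw": 0.006,"grip": 0.565}]}}

```text
time: 3.1
tool_pos: [0.5486, -0.1415, 0.1082]
tool_rot: [-3.137, -0.002, 1.687]
contact_force: [0.7, 0.7, 1.1]
opening: 0.0715
```

```bash
python3 - <<'E'
from h import *
for n in('top','scene'): snap(n,n+'2')
a=cv2.imread('pics/top2.png')[120:260,220:400]; b=cv2.imread('pics/scene2.png')[140:300,170:360]
cv2.imwrite('pics/m2.png',np.hstack([cv2.resize(x,(400,330),interpolation=cv2.INTER_CUBIC) for x in(a,b)]))
E
python3 go.py -274 -25.5 18
```

```text
t 3.2 chute mm [-279.1  -21.9  111.3] yawerr -0.0067 F [ 0.5 -0.3 -0. ] o 71.8
world [ 0.554 -0.137  0.018] r 0.57 shift [0.0052 0.0035 0.0933] yaw -0.0067
```

View pics/m2.png

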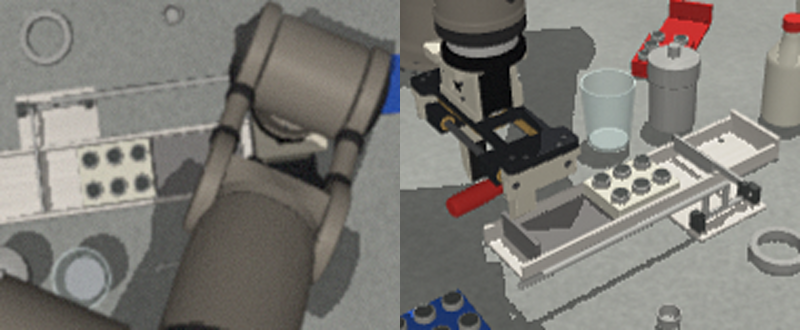

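The gripper is above the open end with its two fingers straddling the near wall. I'll fine-align, then lower to 60 mm and settle.

>>> {"name": "apply_moves", "arguments": {"plan": [{"tx": 0.005,"ty": 0.0035,"tz": 0.02,"yaw": -0.003,"grip": 0.565},{"tx": 0.005,"ty": 0.0035,"tz": 0.05,"yaw": -0.003,"grip": 0.565},{"tx": 0.005,"ty": 0.0035,"tz": 0.05,"yaw": -0.003,"grip": 0.565},{"tx": 0.005,"ty": 0.0035,"tz": 0.05,"yaw": -0.003,"grip": 0.565}]}}

```text
time: 3.7
tool_pos: [0.5542, -0.1369, 0.0622]
tool_rot: [3.139, 0.002, 1.69]
contact_force: [-0.2, 0.4, 0.1]
opening: 0.0719
```

```bash
python3 - <<'E'
from h import *
for n in('scene',): snap(n,n+'3')
b=cv2.imread('pics/scene3.png')[150:310,190:370]
cv2.imwrite('pics/m3.png',cv2.resize(b,(720,640)[:2] if 0 else (660,590),interpolation=cv2.INTER_CUBIC))
E
python3 go.py -274 -25.5 18
```

```text
t 3.75 chute mm [-274.2  -26.1   62.3] yawerr -0.0032 F [-0.2 -0.9  0.4] o 71.6
world [ 0.554 -0.137  0.018] r 0.57 shift [ 0.0002 -0.0008  0.0443] yaw -0.0032
```

View pics/m3.png

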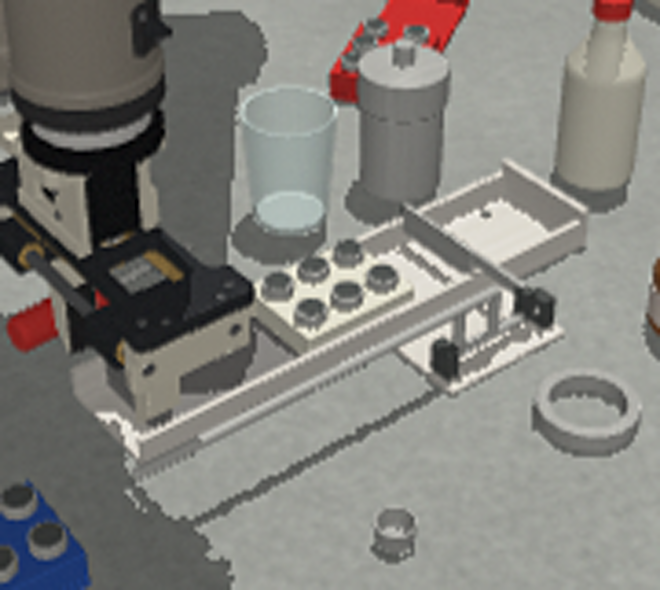

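Run:
```python
from h import *
b=cv2.imread('pics/scene3.png')[190:280,190:280]; s=7
b=cv2.resize(b,None,fx=s,fy=s,interpolation=cv2.INTER_CUBIC)
seg=[((-283.5,-81,62+k),(-254,-81,62+k)) for k in (0,10,20,30,40,50)]+[((x,-81,62),(x,-81,112)) for x in(-283.5,-264.5,-254)]
cv2.imwrite('pics/m3b.png',model('scene',b,np.load('pose.npy'),seg,s,(190,190))[:600])
```

```text
(no output)
```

View pics/m3b.png

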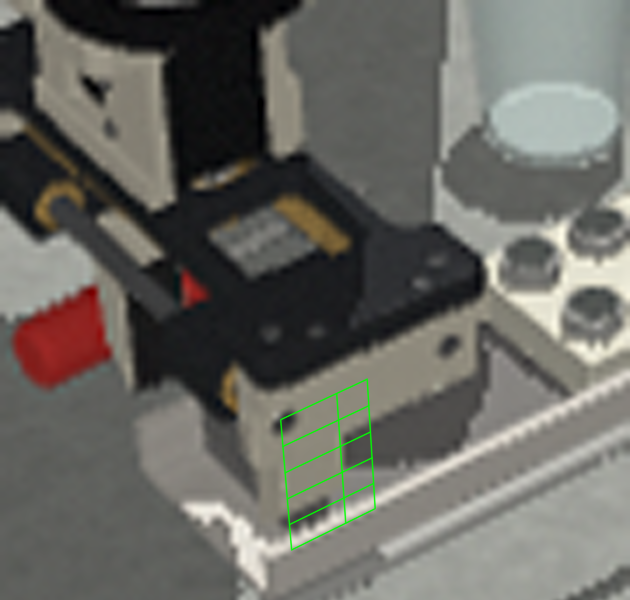

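Run:
```python
from h import *
b=cv2.imread('pics/scene3.png')[190:280,190:280]; s=7
b=cv2.resize(b,None,fx=s,fy=s,interpolation=cv2.INTER_CUBIC)
seg=[((-264.5,-81,62+k),(-214,-81,62+k)) for k in (30,40,50)]+[((x,-81,92),(x,-81,112)) for x in(-264,-254,-244,-234,-224,-214)]
cv2.imwrite('pics/m3c.png',model('scene',b,np.load('pose.npy'),seg,s,(190,190))[:600])
X=np.load('pics/scene3.npy'); 
K,R,t=cal('scene')
for r,c in [(245,250),(245,257),(250,233),(255,233),(262,233),(240,256),(256,236),(242,230)]:
    P=w('scene',r,c,d=X[r,c]); print(r,c,(w2c(P)*1e3).round(1))
```

```text
245 250 [-256.7 -115.2  132.3]
245 257 [-162.3    0.3    8. ]
250 233 [-293.4 -111.8  136.4]
255 233 [-276.8  -81.4   94. ]
262 233 [-247.9  -28.4   21.2]
240 256 [-241.8 -114.5  136.9]
256 236 [-269.5  -80.4   86.7]
242 230 [-304.  -121.6  167.7]
```

View pics/m3c.png

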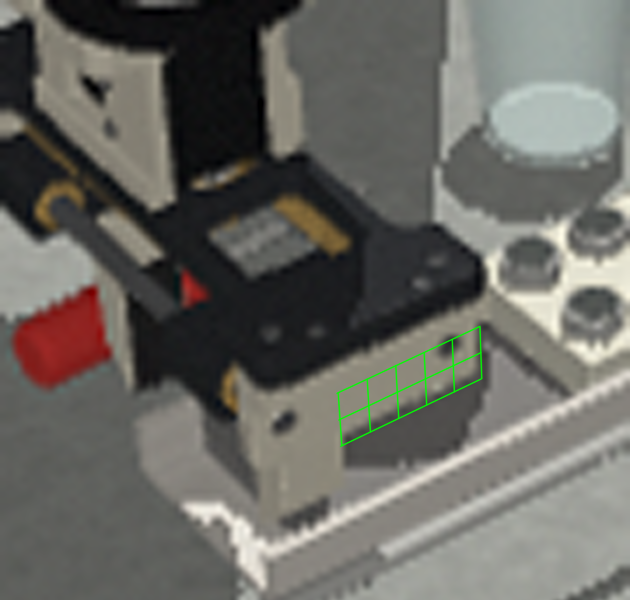

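Depth shows the wide part is the gripper body (y ≈ -115, z ≥ 130), which matches the spec. The finger back is at y = -81, as planned. I'll descend to z = 18 mm.

>>> {"name": "apply_moves", "arguments": {"plan": [{"tx": 0,"ty": -0.001,"tz": 0.015,"yaw": 0,"grip": 0.565},{"tx": 0,"ty": -0.001,"tz": 0.03,"yaw": 0,"grip": 0.565},{"tx": 0,"ty": -0.001,"tz": 0.044,"yaw": 0,"grip": 0.565},{"tx": 0,"ty": -0.001,"tz": 0.044,"yaw": 0,"grip": 0.565}]}}

```text
time: 4.25
tool_pos: [0.551, -0.136, 0.0144]
tool_rot: [-3.139, -0.002, 1.691]
contact_force: [0.1, 0.3, 0.1]
opening: 0.0715
```

```bash
python3 go.py -274 -54 18
```

```text
t 4.25 chute mm [-272.8  -23.    14.4] yawerr -0.0029 F [0.1 0.3 0.1] o 71.5
world [ 0.582 -0.133  0.018] r 0.597 shift [-0.0011  0.0309 -0.0036] yaw -0.0029
```

>>> {"name": "apply_moves", "arguments": {"plan": [{"tx": 0,"ty": 0.006,"tz": -0.002,"yaw": 0,"grip": 0.565},{"tx": 0,"ty": 0.012,"tz": -0.002,"yaw": 0,"grip": 0.565},{"tx": 0,"ty": 0.018,"tz": -0.002,"yaw": 0,"grip": 0.565},{"tx": 0,"ty": 0.024,"tz": -0.002,"yaw": 0,"grip": 0.565},{"tx": 0,"ty": 0.029,"tz": -0.002,"yaw": 0,"grip": 0.565},{"tx": 0,"ty": 0.029,"tz": -0.002,"yaw": 0,"grip": 0.565},{"tx": 0,"ty": 0.029,"tz": -0.002,"yaw": 0,"grip": 0.565}]}}

```text
time: 5.12
tool_pos: [0.5809, -0.1328, 0.0183]
tool_rot: [3.141, 0.0, 1.691]
contact_force: [-2.7, -0.2, -1.0]
opening: 0.0719
```

```bash
python3 - <<'E'
from h import *
for n in('top','scene'): snap(n,n+'4')
a=cv2.imread('pics/top4.png')[120:260,180:360]; b=cv2.imread('pics/scene4.png')[140:300,190:370]
cv2.imwrite('pics/m4.png',np.hstack([cv2.resize(x,(400,340),interpolation=cv2.INTER_CUBIC) for x in(a,b)]))
print(robot.tip_of('flap','scene'))
E
python3 go.py -261 -54 18
```

```text
[{'pixel': [205.3, 314.4], 'confidence': 0.86}]
t 5.28 chute mm [-273.4  -53.    18.4] yawerr -0.0029 F [-1.4  0.7 -0. ] o 72.0
world [ 0.58  -0.12   0.018] r 0.593 shift [0.0124 0.001  0.0004] yaw -0.0029
```

View pics/m4.png

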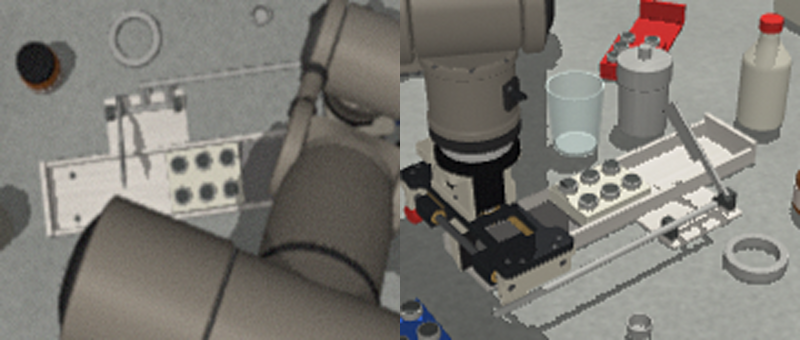

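The gate is open: the flap stands upright at about (700,150) in the right crop, angle ≈ 0.74, with 1–3 N on the rail. Now I'll push along +x.

>>> {"name": "apply_moves", "arguments": {"plan": [{"tx": 0.006,"ty": 0.001,"tz": 0,"yaw": -0.002,"grip": 0.565},{"tx": 0.012,"ty": 0.001,"tz": 0,"yaw": -0.002,"grip": 0.565},{"tx": 0.02,"ty": 0.001,"tz": 0,"yaw": -0.002,"grip": 0.565},{"tx": 0.028,"ty": 0.001,"tz": 0,"yaw": -0.002,"grip": 0.565},{"tx": 0.036,"ty": 0.001,"tz": 0,"yaw": -0.002,"grip": 0.565},{"tx": 0.044,"ty": 0.001,"tz": 0,"yaw": -0.002,"grip": 0.565},{"tx": 0.05,"ty": 0.001,"tz": 0,"yaw": -0.002,"grip": 0.565},{"tx": 0.05,"ty": 0.001,"tz": 0,"yaw": -0.002,"grip": 0.565}]}}

```text
time: 6.28
tool_pos: [0.5757, -0.0821, 0.0182]
tool_rot: [-3.141, -0.001, 1.693]
contact_force: [-1.5, 0.3, 1.1]
opening: 0.0722
```

```bash
python3 - <<'E'
from h import *
for n in('top','scene'): snap(n,n+'5')
a=cv2.imread('pics/top5.png')[120:260,180:360]; b=cv2.imread('pics/scene5.png')[140:300,190:370]
cv2.imwrite('pics/m5.png',np.hstack([cv2.resize(x,(400,340),interpolation=cv2.INTER_CUBIC) for x in(a,b)]))
E
python3 go.py -109.5 -54 18
```

```text
t 6.38 chute mm [-222.7  -54.    18. ] yawerr -0.0009 F [-1.9  0.5  0.9] o 71.8
world [0.562 0.03  0.018] r 0.563 shift [ 1.132e-01 -1.000e-04  1.000e-04] yaw -0.0009
```

View pics/m5.png

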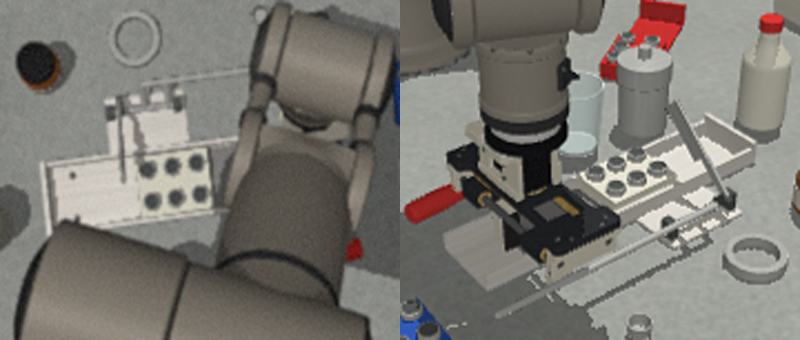

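The block has moved forward about 40 mm in step with the finger, and the gate stays open. I'll continue.

>>> {"name": "apply_moves", "arguments": {"plan": [{"tx": 0.008,"ty": 0,"tz": 0,"yaw": 0,"grip": 0.565},{"tx": 0.017,"ty": 0,"tz": 0,"yaw": 0,"grip": 0.565},{"tx": 0.026,"ty": 0,"tz": 0,"yaw": 0,"grip": 0.565},{"tx": 0.035,"ty": 0,"tz": 0,"yaw": 0,"grip": 0.565},{"tx": 0.044,"ty": 0,"tz": 0,"yaw": 0,"grip": 0.565},{"tx": 0.053,"ty": 0,"tz": 0,"yaw": 0,"grip": 0.565},{"tx": 0.062,"ty": 0,"tz": 0,"yaw": 0,"grip": 0.565},{"tx": 0.07,"ty": 0,"tz": 0,"yaw": 0,"grip": 0.565}]}}

```text
time: 7.38
tool_pos: [0.5672, -0.013, 0.0182]
tool_rot: [-3.141, 0.0, 1.693]
contact_force: [-1.0, -1.9, -0.1]
opening: 0.0722
```

```bash
python3 - <<'E'
from h import *
for n in('top','scene'): snap(n,n+'6')
a=cv2.imread('pics/top6.png')[120:260,180:360]; b=cv2.imread('pics/scene6.png')[140:300,190:370]
cv2.imwrite('pics/m6.png',np.hstack([cv2.resize(x,(400,340),interpolation=cv2.INTER_CUBIC) for x in(a,b)]))
E
python3 go.py -109.5 -54 18
```

```text
t 7.47 chute mm [-152.1  -54.1   18.2] yawerr -0.0002 F [-1.9  0.5  0.2] o 71.6
world [0.562 0.03  0.018] r 0.563 shift [ 0.0426 -0.0001  0.0003] yaw -0.0002
```

View pics/m6.png

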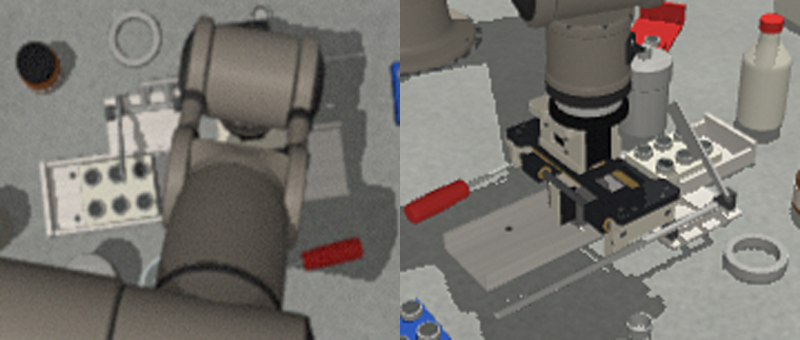

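>>> {"name": "apply_moves", "arguments": {"plan": [{"tx": 0.008,"ty": 0,"tz": 0,"yaw": 0,"grip": 0.565},{"tx": 0.016,"ty": 0,"tz": 0,"yaw": 0,"grip": 0.565},{"tx": 0.024,"ty": 0,"tz": 0,"yaw": 0,"grip": 0.565},{"tx": 0.03,"ty": 0,"tz": 0,"yaw": 0,"grip": 0.565},{"tx": 0.034,"ty": 0,"tz": 0,"yaw": 0,"grip": 0.565},{"tx": 0.037,"ty": 0,"tz": 0,"yaw": 0,"grip": 0.565},{"tx": 0.039,"ty": 0,"tz": 0,"yaw": 0,"grip": 0.565},{"tx": 0.04,"ty": 0,"tz": 0,"yaw": 0,"grip": 0.565}]}}

```text
time: 8.48
tool_pos: [0.5625, 0.026, 0.0182]
tool_rot: [3.141, 0.0, 1.693]
contact_force: [-1.4, -4.5, -0.0]
opening: 0.0717
```

```bash
python3 go.py -109.5 -54 18
```

```text
t 8.47 chute mm [-113.5  -54.3   18.2] yawerr -0.0009 F [-1.4 -4.5 -0. ] o 71.7
world [0.562 0.03  0.018] r 0.563 shift [ 0.004  -0.0003  0.0002] yaw -0.0009
```

>>> {"name": "apply_moves", "arguments": {"plan": [{"tx": 0.001,"ty": 0,"tz": 0,"yaw": 0,"grip": 0.565},{"tx": 0.002,"ty": 0,"tz": 0,"yaw": 0,"grip": 0.565},{"tx": 0.003,"ty": 0,"tz": 0,"yaw": 0,"grip": 0.565}]}}

```text
time: 8.85
tool_pos: [0.5623, 0.0282, 0.0182]
tool_rot: [3.141, 0.002, 1.694]
contact_force: [-1.0, -10.6, 0.8]
opening: 0.072
```

```bash
python3 - <<'E'
from h import *
for n in('top','scene'): snap(n,n+'7')
a=cv2.imread('pics/top7.png')[150:230,180:280]; b=cv2.imread('pics/scene7.png')[180:260,270:370]
cv2.imwrite('pics/m7.png',np.hstack([cv2.resize(x,(400,320),interpolation=cv2.INTER_CUBIC) for x in(a,b)]))
E
python3 go.py -109.5 -54 18
```

```text
t 8.95 chute mm [-111.3  -54.3   18.3] yawerr 0.0 F [-1.6 -7.2  0.6] o 71.6
world [0.562 0.03  0.018] r 0.563 shift [ 0.0018 -0.0003  0.0003] yaw 0.0
```

View pics/m7.png

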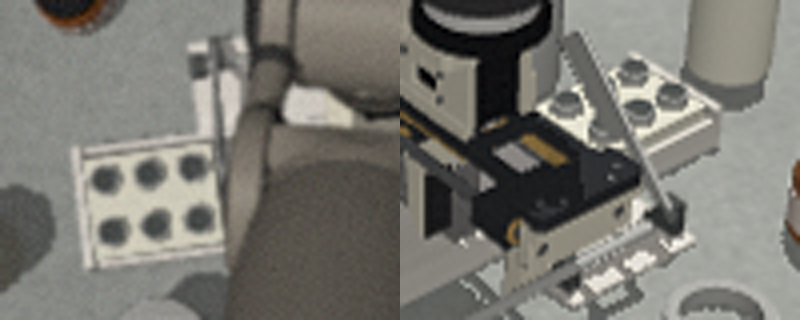

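>>> {"name": "apply_moves", "arguments": {"plan": [{"tx": 0.001,"ty": 0,"tz": 0,"yaw": 0,"grip": 0.565},{"tx": 0.002,"ty": 0,"tz": 0,"yaw": 0,"grip": 0.565},{"tx": 0.002,"ty": 0,"tz": 0,"yaw": 0,"grip": 0.565}]}}

```text
time: 9.32
tool_pos: [0.5623, 0.0284, 0.0183]
tool_rot: [3.141, 0.004, 1.695]
contact_force: [-1.8, -15.6, 0.3]
opening: 0.0722
```

```bash
python3 go.py -109.5 -54 18
```

```text
t 9.32 chute mm [-111.1  -54.3   18.3] yawerr 0.0012 F [ -1.8 -15.6   0.3] o 72.2
world [0.562 0.03  0.018] r 0.563 shift [ 0.0016 -0.0003  0.0003] yaw 0.0012
```

Run:
```python
from h import *
im=cv2.imread('pics/top7.png'); p=np.load('pose.npy')
r=rect('top',im,p,.038,-20,120,-60,60,5); r=grid(r,-20,120,-60,60,5,10); 
cv2.imwrite('pics/r7.png',r)
im0=cv2.imread('pics/top0.png'); r0=rect('top',im0,p,.038,-172,-32,-60,60,5)
g=lambda q:cv2.cvtColor(q,6)[150:450].mean(0)[::5].round(0).astype(int)
print(g(r)); print(g(r0))
```

```text
[ 96 100 103 107 110 113 115 117 118 120 121 123 124 125 125 125 125 125
 122 118 114 108 101  96  93  93  95 101 113 135 159 177 184 180 171 161
 151 142 135 131 127 126 124 124 123 121 121 121 124 130 138 147 159 170
 181 189 196 200 202 202 200 195 186 175 164 153 145 137 132 126 122 119
 117 117 118 119 121 124 128 133 140 150 160 172 182 190 196 200 201 200
 196 190 181 171 162 154 146 138 132 128 125 124 122 121 121 122 123 125
 127 132 139 149 162 173 182 186 184 177 171 173 181 192 197 195 186 172
 157 146 139 136 135 135 136 137 137 137 137 137 137 137]
[117 116 116 117 117 118 118 118 118 118 118 118 118 117 117 117 117 118
 118 118 117 117 118 119 119 118 116 109  98  88  84  91 108 132 157 175
 181 178 170 159 148 139 131 125 121 119 117 116 117 118 119 121 126 133
 143 155 168 179 188 194 198 199 199 196 191 185 178 171 162 152 142 134
 127 121 118 116 115 115 117 119 121 125 131 137 146 156 168 179 188 195
 198 200 200 197 192 185 177 168 161 153 145 139 133 128 124 121 120 119
 119 120 122 125 130 137 145 155 167 179 188 193 193 190 188 189 193 198
 201 203 204 203 203 202 202 202 202 202 202 201 201 202]
```

View pics/r7.png

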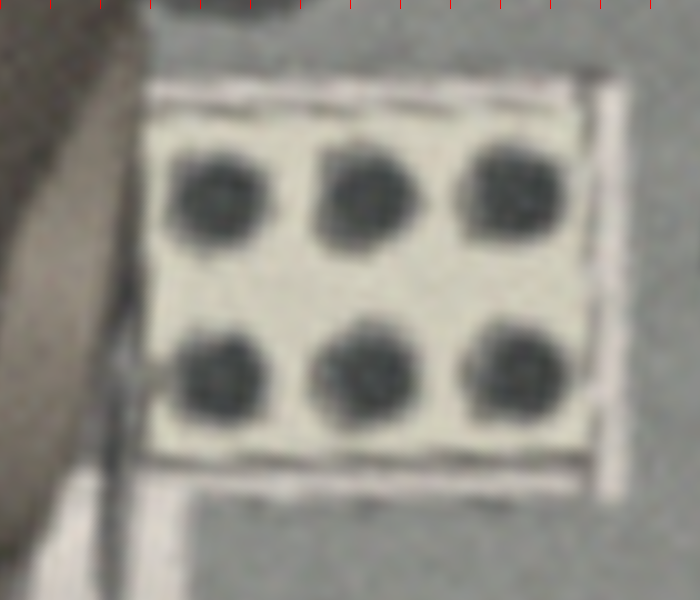

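The block sits flush against the end stop: it spans about 10 to 98 mm in the rectified view, the force rose to 15.6 N and there was no further travel. I'll back off the tab with the rail still pressed, then release the rail gently.

>>> {"name": "apply_moves", "arguments": {"plan": [{"tx": -0.006,"ty": 0,"tz": 0,"yaw": 0,"grip": 0.565},{"tx": -0.016,"ty": 0,"tz": 0,"yaw": 0,"grip": 0.565},{"tx": -0.025,"ty": 0,"tz": 0,"yaw": 0,"grip": 0.565},{"tx": -0.025,"ty": -0.006,"tz": 0,"yaw": 0,"grip": 0.565},{"tx": -0.025,"ty": -0.013,"tz": 0,"yaw": 0,"grip": 0.565},{"tx": -0.025,"ty": -0.02,"tz": 0,"yaw": 0,"grip": 0.565},{"tx": -0.025,"ty": -0.026,"tz": 0,"yaw": 0,"grip": 0.565},{"tx": -0.025,"ty": -0.031,"tz": 0,"yaw": 0,"grip": 0.565}]}}

```text
time: 10.32
tool_pos: [0.534, 0.0025, 0.0183]
tool_rot: [3.141, 0.0, 1.693]
contact_force: [1.4, -0.2, -0.5]
opening: 0.072
```

```bash
python3 - <<'E'
from h import *
for n in('top','scene'): snap(n,n+'8')
a=cv2.imread('pics/top8.png')[120:260,180:360]; b=cv2.imread('pics/scene8.png')[140:300,190:370]
cv2.imwrite('pics/m8.png',np.hstack([cv2.resize(x,(400,340),interpolation=cv2.INTER_CUBIC) for x in(a,b)]))
E
python3 go.py -135 -23 120
```

```text
t 10.43 chute mm [-133.3  -22.9   18.3] yawerr -0.0009 F [-0.3 -0.5  0.2] o 71.8
world [0.534 0.001 0.12 ] r 0.534 shift [-1.700e-03  1.000e-04 -1.017e-01] yaw -0.0009
```

View pics/m8.png

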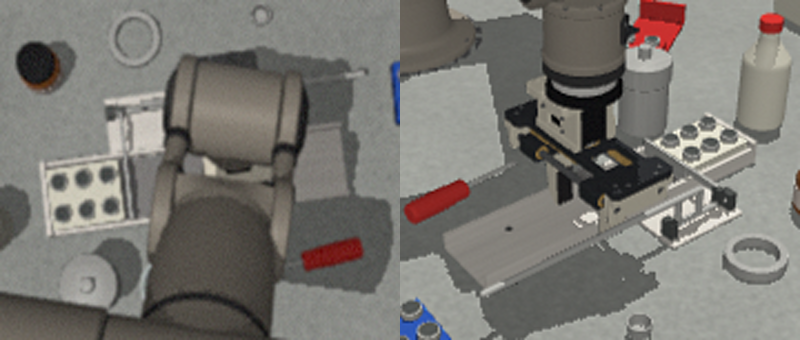

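The gate is shut behind the block, at about (700,175) in the right crop, and the contact force is near zero. I'll lift straight up and then retreat.

>>> {"name": "apply_moves", "arguments": {"plan": [{"tx": 0,"ty": 0,"tz": -0.015,"yaw": 0,"grip": 0.565},{"tx": 0,"ty": 0,"tz": -0.045,"yaw": 0,"grip": 0.565},{"tx": 0,"ty": 0,"tz": -0.09,"yaw": 0,"grip": 0.565},{"tx": 0,"ty": 0,"tz": -0.14,"yaw": 0,"grip": 0.565},{"tx": 0,"ty": 0,"tz": -0.19,"yaw": 0,"grip": 0.565},{"tx": -0.03,"ty": 0,"tz": -0.2,"yaw": 0,"grip": 0.565},{"tx": -0.08,"ty": 0,"tz": -0.2,"yaw": 0,"grip": 0.565},{"tx": -0.14,"ty": 0,"tz": -0.2,"yaw": 0,"grip": 0.565}]}}

```text
time: 11.42
tool_pos: [0.5517, -0.1372, 0.2201]
tool_rot: [3.139, 0.001, 1.695]
contact_force: [0.4, 0.3, -0.4]
opening: 0.0718
```

>>> {"name": "apply_moves", "arguments": {"plan": [{"tx": -0.06,"ty": 0,"tz": 0,"yaw": 0,"grip": 0.565},{"tx": -0.12,"ty": 0,"tz": 0,"yaw": 0,"grip": 0.565},{"tx": -0.18,"ty": 0,"tz": 0,"yaw": 0,"grip": 0.565},{"tx": -0.22,"ty": 0,"tz": 0,"yaw": 0,"grip": 0.565},{"tx": -0.22,"ty": 0,"tz": 0,"yaw": 0,"grip": 0.565},{"tx": -0.22,"ty": 0,"tz": 0,"yaw": 0,"grip": 0.565}]}}

```text
time: 12.18
tool_pos: [0.578, -0.3543, 0.2187]
tool_rot: [3.141, -0.0, 1.693]
contact_force: [-0.2, -0.1, -0.0]
opening: 0.0716
```

```bash
python3 - <<'E'
from h import *
for n in('top','scene'): snap(n,n+'9')
a=cv2.imread('pics/top9.png')[110:260,150:360]; b=cv2.imread('pics/scene9.png')[130:310,180:400]
cv2.imwrite('pics/m9.png',np.hstack([cv2.resize(x,(400,300),interpolation=cv2.INTER_CUBIC) for x in(a,b)]))
p=np.load('pose.npy'); r=rect('top',cv2.imread('pics/top9.png'),p,.038,-120,120,-60,60,3); cv2.imwrite('pics/r9.png',grid(r,-120,120,-60,60,3,20))
# changes before/after at depth level for bystanders
for n in('top','scene'):
    for l in('bomb','beaker','jar','collar','crucible','washbottle','screwdriver'):
        q=robot.tip_of(l,n)[:1]; print(n,l,[w(n,*x['pixel'],z=0).round(3).tolist() for x in q])
print(robot.tip_of('flap','scene')[:1],robot.tip_of('end_stop','scene')[:1])
D=np.load('pics/top9.npy');K,R,t=cal('top')
rr,cc=np.mgrid[:420,:560];ray=np.stack([(cc-K[0,2])/K[0,0],(rr-K[1,2])/K[1,1],np.ones_like(D)],-1);X=((ray*D[...,None]-t)@R)[D>0]
X=X[(abs(X[:,0]-.5)<.25)&(abs(X[:,1]-.05)<.3)];C=np.array([w2c(q) for q in X])*1e3;m=abs(C[:,1])<33
for lo in list(range(-112,-84,3))+list(range(-9,112,3)):
    k=m&(C[:,0]>=lo)&(C[:,0]<lo+3); print(lo,round(float(np.median(C[k,2])),1) if k.any() else None,end='; ')
E
python3 go.py
```

```text
top bomb [[0.388, 0.174, 0.0]]
top beaker [[0.375, 0.078, 0.0]]
top jar [[0.627, 0.243, 0.0]]
top collar [[0.67, 0.132, 0.0]]
top crucible [[0.707, -0.034, 0.0]]
top washbottle []
top screwdriver [[0.596, 0.112, 0.0]]
scene bomb [[0.391, 0.174, 0.0]]
scene beaker [[0.381, 0.078, 0.0]]
scene jar [[0.64, 0.25, 0.0]]
scene collar [[0.67, 0.124, 0.0]]
scene crucible [[0.7, -0.037, 0.0]]
scene washbottle []
scene screwdriver [[0.398, -0.081, 0.0]]
[{'pixel': [217.6, 308.6], 'confidence': 0.6}] [{'pixel': [205.2, 335.4], 'confidence': 0.91}]
-112 4.5; -109 3.7; -106 4.8; -103 5.4; -100 36.4; -97 36.2; -94 9.0; -91 10.0; -88 10.9; -85 8.5; -9 9.5; -6 8.9; -3 30.8; 0 37.2; 3 10.2; 6 10.3; 9 26.1; 12 30.0; 15 33.9; 18 36.6; 21 34.0; 24 34.5; 27 35.0; 30 33.5; 33 30.0; 36 30.1; 39 30.2; 42 29.7; 45 32.8; 48 33.8; 51 35.2; 54 35.5; 57 35.9; 60 33.3; 63 31.1; 66 31.5; 69 29.7; 72 29.4; 75 33.7; 78 35.9; 81 36.2; 84 36.9; 87 36.0; 90 32.8; 93 30.3; 96 28.7; 99 28.9; 102 29.5; 105 28.0; 108 1.1; 111 -0.4; t 13.07 chute mm [-493.5  -22.9  218.2] yawerr -0.001 F [0.  0.3 0.6] o 71.6
```

View pics/m9.png

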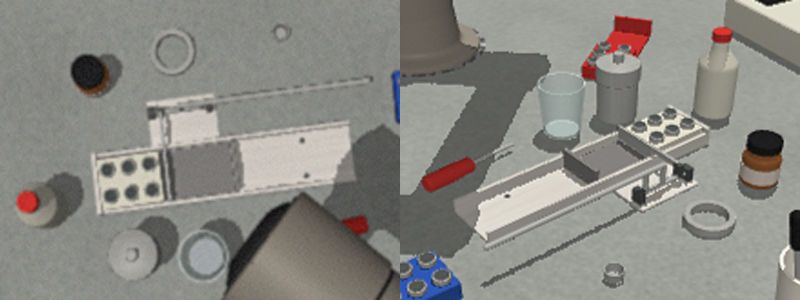

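View pics/r9.png

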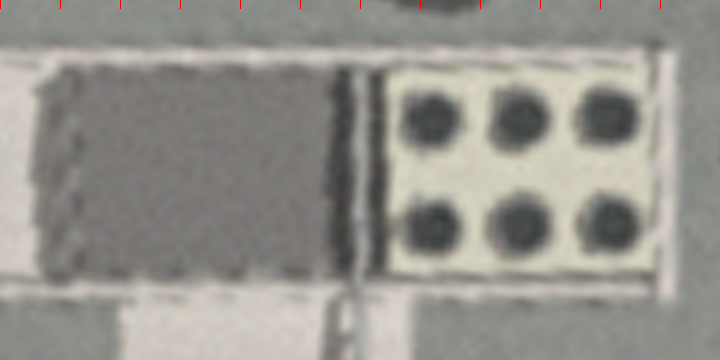

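```bash
python3 -c "
from cell import robot
print(robot.hand_in())"
```

```text
the job is handed in; nothing more can be done
None
```

I pushed the carrier home against the end stop with the gate held open the whole way, released the gate so it fell shut behind the crucible block, and handed in at about 13.1 s. One finger kept the gate's side rail pressed outward (about 0.75 rad), while the other pushed the tab about 150 mm. I then backed off the tab, eased the rail back, lifted and moved clear.

**Final checks:**
- **Home:** The push force rose to 15.6 N with almost no further travel. In the last pictures the tab's rear is at about x = -100 mm and the block lies against the stop. The finger stopped about 1.5 mm short of the calculated home position, which I put down to calibration error and finger give.
- **Gate:** The flap is back down at x ≈ 0, with its top at about 37 mm, behind the block. I saw no contact between gate and carrier in any picture.
- **Bystanders:** All stand where they did at the start. At the end the network did not find the wash bottle in either view, and its top-view hit for the screwdriver was a false one on the hinge foot. Both show unmoved in the pictures; the arm partly hides the screwdriver in the top view only.
- **Robot:** The tool force reads about zero, and the arm is clear, with the fingertips about 220 mm above the bench.

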